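# Index a specimen stage on its datum catch, slack taken up

### The arm

A 6-joint arm with a two-finger parallel gripper is mounted at the origin on the work surface. World frame = base frame: x ahead of the robot, y to its left, z up, the work surface at z = 0. Lengths are in m, angles in rad, forces in N, time in s.
With the tool pointing down it reaches from about 0.375 to 0.825 m from the base axis. Payload 5.5 kg.
Tool frame: the origin (TCP) lies midway between the tips of the shut fingers; the grasp point (between the pads) lies 19 mm behind it; z points along the fingers, x is the direction in which the jaws open and shut, and the axes are right-handed (so a half turn about z gives the same grasp; the last joint's range is limited). The gripper opens to 85 mm and grips with 20 to 120 N. Pads are 22 mm wide; open, the fingers measure 114 mm over their backs; the gripper's body (76 mm by 85 mm) begins 54 mm behind the grasp point. The pads swing forward as they close: fully open they stand 13 mm farther back than shut.
Start: joints at [-1.287, 0.314, -0.047, 1.21, 0, 1.571], TCP at [0.168, -0.576, 0.192] pointing down, gripper open.
Joint ranges: [-2.67, 2.67], [-0.69, 1.73], [-1.03, 1.25], [-2.08, 2.16], [-1.42, 1.45], [-3.14, 3.14]. Speed limits (rad/s): [2.39, 2.39, 3.01, 3.14, 3.14, 3.14].

### API

Orientations are given as [roll, pitch, yaw] about the fixed x, y, z axes, in that order (R = Rz(yaw) Ry(pitch) Rx(roll)).
In Python, from workcell import readout, vision, hand_in gives the robot as it stands.
- The arm moves only by the shell command python3 -m pendant 'ROWS' [FORCE]. ROWS is JSON, a list of rows, each a list of 3 entries, a list of its own where there are three numbers: the opening, from 0 (shut) to 1 (fully open), then the shift along the tool's x, y, z in mm, then the turn, a rotation vector about the tool's x, y, z in rad. A call has 1 to 20 rows; each row is the pose to reach, as a shift and turn from the pose commanded when the call began, along the tool's axes at that moment; what a row does not reach only later rows make up. A row lasts 1/12 s, in which the tool goes at most 41.7 mm and 7.16 degrees, less where a joint would pass 70% of its speed; a pose out of reach is approached as far as the arm can. A call with a gripper value outside its range is refused whole. The fingers move at their own pace and stop on an object; FORCE is the grip in N (left out, the last holds). Time passes only in rows, so rows that repeat a pose let the fingers close. It gives the time, the measured TCP pose, the force and the opening at its end, in the units of the state.
- readout.get_obs(): the state, without advancing time (a new reading comes with each control period).
- vision.grab_frame(name): name is "scene" or "top" or "wrist"; returns the picture (420x560x3 uint8, red, green, blue); there is no depth.
- vision.camera_model(name): a dict with "camera_matrix" (3x3 intrinsics, pixels), "dist" ([k1, k2, p1, p2, k3] as OpenCV has them; the pictures are not rectified), "rvec" (rotation vector, rad) and "tvec" (3), from world to camera coordinates, as OpenCV has them. Camera axes: x right, y down, z forward; pixel columns grow to the right and rows downward; lengths in m; the calibration is good to about 2 mm. A picture is of the moment at which its call begins: read the wrist's pose just before it. camera_model takes no time and is no camera call; for the wrist camera it gives the pose at the moment of the call.
- hand_in(): hands the job in, once; it reports no verdict.
The state is a dict: "time_s": time; "q": joint angles; "qd": joint speeds; "effort": joint torques, N m; "tcp_pos": TCP position; "eef_rot": TCP orientation; "contact_force": force on the tool from outside, world axes, zero at the start; "ft_torque": the same for the moment, N m; "gripper_width": opening from 0.0 (shut) to 1.0 (fully open).
Only numpy, scipy, OpenCV 4.12 (cv2) and the standard library are available. Lean on these libraries where they do the work, as an engineer would, in place of code of your own. Each camera call takes 0.05 s, during which the arm holds its last target.

### The job

Set the sliding specimen stage on its datum catch: wind the handwheel clockwise until the stage's lug has clicked over the sprung catch and is clear past the whole catch block, then wind back anticlockwise, through the slack of the worn drive, until the lug bears firmly but gently on the flat back of the catch, with about 12 N between them. Let go of the wheel so that it stays bearing there, never load the catch beyond 35 N, and leave the bottles, the cap and the box on the bench where they are.

Things in the scene. Friction and masses are not known exactly. Their poses are not given: they have to be found in the camera images.
- bed: white and grey instrument bed fixed to the bench, 100 x 370 x 50 mm, with a 100 mm tall drive column at one end. Origin on the bench top under the handwheel's axis; y runs along the rail away from the handwheel, z up. Its rack drives the stage with 8 mm (0.4 rad of wheel) of slack in all: after a reversal the stage stands still that long. At the start it is anywhere within the slack
- hub (a point): on the handwheel's vertical axis, at its flat upper face, 137 mm above the bench. Black disc 136 mm in diameter, 12 mm thick, with a 40 mm wide boss rising 10 mm. Friction of the wheel: about 0.30 N m, 5.5 N at the grip; it holds the wheel where it is left, against up to about 13 N of push from the catch
- grip (a point): the wheel's upright crank grip: black cylinder 22 mm in diameter standing 53 mm above the wheel's face, 55 mm from its axis, spinning freely about its own upright axis, so the hand that holds it need not turn. The point is on its axis, 28 mm above the wheel's face. Drag of the stage adds 1.5 N here while it moves; each further 1 N here gives 2.75 N between lug and catch
- wheel (a joint): handwheel angle in rad, 0 at the start, growing clockwise as seen from above; range -0.4 to 8.2. 20 mm of stage travel per rad; clockwise moves the stage along the bed's +y, away from the wheel
- stage: aluminium plate 100 x 84 x 16 mm carrying a glass slide, sliding along the bed's y; axes as the bed's. Origin at the centre of its underside, 45 mm above the bench. A dark steel lug (y -6 to +6 mm, 16 mm tall, x 50 to 73 mm) sticks out of its +x side, underside level with the plate's. Starts on the wheel's side of the catch, 50 to 110 mm short; can go at least 30 mm beyond it
- dropper_a_mid (a point): amber dropper bottle, 28 mm in diameter, 58 mm tall, on the bench; point on its axis half-way up
- dropper_b_mid (a point): white dropper bottle, 28 mm in diameter, 58 mm tall, on the bench; point on its axis half-way up
- slide_box_mid (a point): white box of slides 85 x 45 x 35 mm on the bench; its centre
- dust_cap_mid (a point): black dust cap, 38 mm in diameter, 20 mm tall, on the bench; point on its axis half-way up
- catch: dark block 28 x 50 x 43 mm (y -36 to +14 mm) fixed on the rail's +x side; axes as the bed's; origin under its middle, on the bench. In it a sprung steel wedge, ramp towards the wheel, flat back facing +y, stands 7 mm up into the lug's path: a lug going +y pushes it down (under 14 N). The flat back is clamped at an unmeasured place, y -4 to +4 mm, and is stiff: 12 N builds up in under 1 mm
Not all that is in view belongs to the job. Leave any blue or red look-alike of the catch alone.

How it is judged:
By the outcome, as a careful person would: the job done as asked, in the order asked, and still so for the second after the job is handed in, with the robot touching nothing.
It also fails if it takes over 72 s, if anything falls off the work surface, if the arm or the gripper's body presses on something with over 40 N, if the wrist force passes 120 N, or if a joint passes its speed limit or range.

## Working session

There is one attempt and no reset: what is moved stays moved. The work goes in short steps, Python scripts to look and compute and a shell command to move; the robot and the scene stay as the last step left them, time stands still between calls to the robot, and variables do not carry over. Pictures are saved under pics/ and viewed, and the job is handed in when it is done.

```bash
mkdir -p pics; ls; python3 - <<'E'
from workcell import readout, vision
import cv2
o=readout.get_obs()
for k,v in o.items(): print(k,v)
for n in ["scene","top","wrist"]:
    m=vision.camera_model(n); im=vision.grab_frame(n)
    cv2.imwrite(f"pics/{n}0.png",im[:,:,::-1])
    print(n,m)
E
```

```text
pics
time_s 0.0
q [-1.28699051e+00  3.14257611e-01 -4.80681327e-02  1.21019269e+00
 -1.33307119e-05  1.57078549e+00]
qd [-9.52529565e-04  1.85495620e-04  6.35141414e-04  7.30090043e-04
 -5.62654493e-05 -2.82183726e-04]
effort [ 8.63181922e-04 -5.39586353e+01  3.39754307e+01  1.93215214e-02
  1.88296760e-06 -8.69518772e-06]
tcp_pos [ 0.16782308 -0.57538598  0.19142048]
eef_rot [ 3.14157934e+00  1.72210894e-03 -1.28697968e+00]
contact_force [ 0.89753907  0.33972634 -0.48190588]
ft_torque [ 0.04596879 -0.00713812  0.0089188 ]
gripper_width 0.9983835483143314
scene {'camera_matrix': array([[498.87968129,   0.        , 288.85699209],
       [  0.        , 498.87968129, 211.62206607],
       [  0.        ,   0.        ,   1.        ]]), 'dist': array([-0.08863108,  0.        ,  0.        ,  0.        ,  0.        ]), 'rvec': array([ 2.25747725,  0.95735215, -0.35540256]), 'tvec': array([-0.39360017, -0.26831609,  1.25997571])}
top {'camera_matrix': array([[508.79172013,   0.        , 271.33929878],
       [  0.        , 508.79172013, 205.0159656 ],
       [  0.        ,   0.        ,   1.        ]]), 'dist': array([-0.076405,  0.      ,  0.      ,  0.      ,  0.      ]), 'rvec': array([ 2.08825276, -2.1399997 ,  0.16471755]), 'tvec': array([0.00221037, 0.62352719, 0.92868524])}
wrist {'camera_matrix': array([[350.23784524,   0.        , 284.7641276 ],
       [  0.        , 350.23784524, 208.16922564],
       [  0.        ,   0.        ,   1.        ]]), 'dist': array([0.01457667, 0.        , 0.        , 0.        , 0.        ]), 'rvec': array([-2.31075908,  1.73395843,  0.26367169]), 'tvec': array([-0.60120941, -0.03734304,  0.37878714])}
```

View pics/scene0.png

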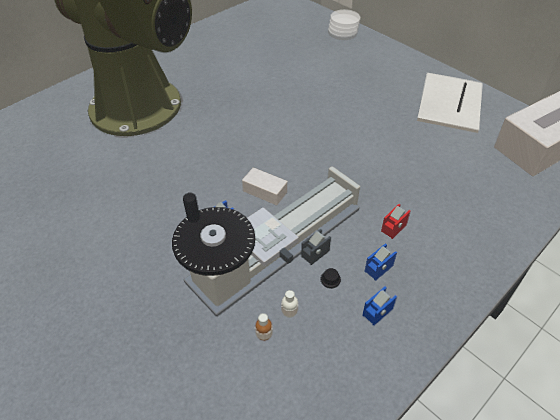

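View pics/top0.png

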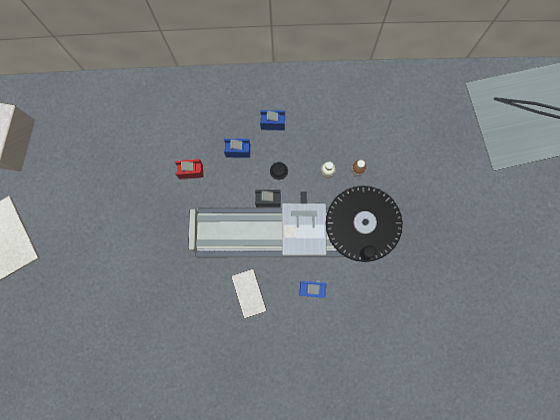

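View pics/wrist0.png

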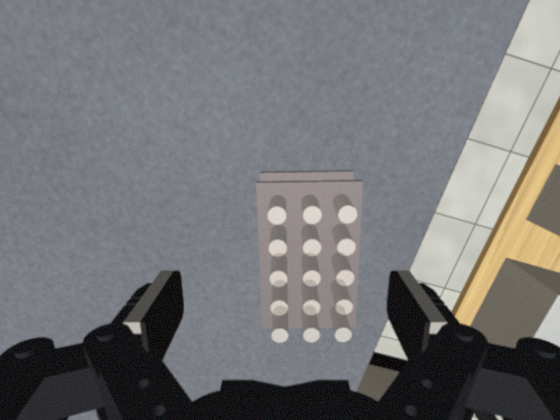

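The top view shows the wheel hub at about (365,222), grip (369,252), catch (268,197), lug (304,197), white bottle (328,169), amber bottle (360,166), cap (279,170) and box (249,293). The dark block beside the rail at (268,197) fits the catch. The blue ones at (237,147), (272,119) and (313,289) and the red one at (189,168) are look-alikes.

```bash
cat > h.py <<'E'
import numpy as np, cv2
from workcell import readout, vision
def ray(n,uv,m=None):
    m=m or vision.camera_model(n); R,_=cv2.Rodrigues(m['rvec'])
    p=cv2.undistortPoints(np.array([[uv]],float),m['camera_matrix'],m['dist'])[0,0]
    return -R.T@m['tvec'], R.T@np.array([p[0],p[1],1])
def at(n,uv,z,m=None):
    c,d=ray(n,uv,m); return c+d*(z-c[2])/d[2]
def proj(n,P,m=None):
    m=m or vision.camera_model(n)
    return cv2.projectPoints(np.atleast_2d(np.array(P,float)),m['rvec'],m['tvec'],m['camera_matrix'],m['dist'])[0][:,0]
def bg(n): return np.ascontiguousarray(vision.grab_frame(n)[:,:,::-1])
E
python3 - <<'E'
from h import *
im=cv2.imread('pics/top0.png')
c=im[170:280,180:420]; cv2.imwrite('pics/topz.png',cv2.resize(c,None,fx=3.3,fy=3.3,interpolation=cv2.INTER_CUBIC))
im=cv2.imread('pics/scene0.png')
c=im[160:330,160:400]; cv2.imwrite('pics/scz.png',cv2.resize(c,None,fx=3.3,fy=3.3,interpolation=cv2.INTER_CUBIC))
# wheel ellipse
g=cv2.cvtColor(cv2.imread('pics/top0.png'),cv2.COLOR_BGR2GRAY)
mk=np.zeros_like(g); cv2.circle(mk,(365,222),46,255,-1)
b=((g<60)&(mk>0)).astype(np.uint8)
cs,_=cv2.findContours(b,cv2.RETR_EXTERNAL,cv2.CHAIN_APPROX_NONE)
k=max(cs,key=cv2.contourArea); e=cv2.fitEllipse(cv2.convexHull(k)); print(e)
print('hub',at('top',e[0],.137)); 
for n,uv,z in [('grip top',(369,253),.19),('catch',(268,197),.043),('lug',(304,197),.061),('wb',(328,169),.05),('ab',(360,166),.05),('cap',(279,170),.02),('box',(249,293),.035)]: print(n,at('top',uv,z))
print('scene',at('scene',(213,237),.137))
E
```

```text
((363.6143493652344, 223.46286010742188), (74.93020629882812, 76.88362121582031), 116.57708740234375)
hub [ 0.57121619 -0.17669731  0.137     ]
grip top [ 0.51460069 -0.17459225  0.19      ]
catch [ 0.64215422 -0.00648704  0.043     ]
lug [ 0.63663168 -0.0765658   0.061     ]
wb [ 0.69380041 -0.12621467  0.05      ]
ab [ 0.69815671 -0.1895858   0.05      ]
cap [ 0.70219003 -0.02933797  0.02      ]
box [0.45629408 0.03428539 0.035     ]
scene [ 0.56956362 -0.17639039  0.137     ]
```

View pics/topz.png

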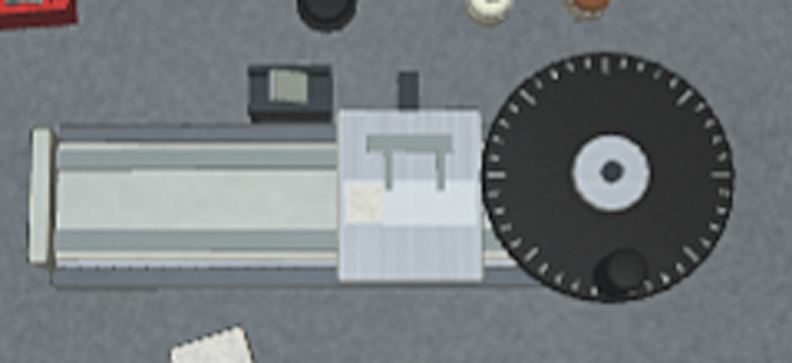

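View pics/scz.png

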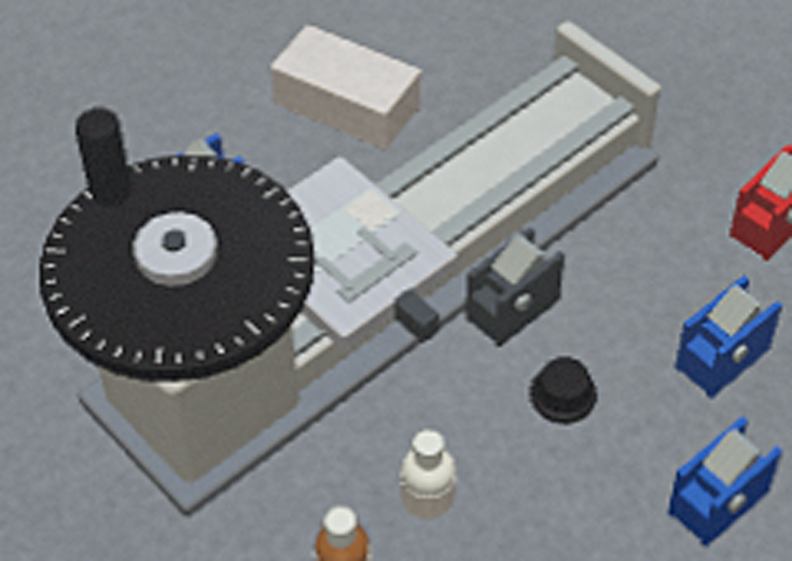

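```bash
python3 - <<'E'
from h import *
def tri(a,b):
    A=[];B=[]
    for n,uv in (('top',a),('scene',b)):
        c,d=ray(n,uv); d/=np.linalg.norm(d); P=np.eye(3)-np.outer(d,d); A.append(P);B.append(P@c)
    return np.linalg.lstsq(np.vstack(A),np.hstack(B),rcond=None)[0]
print('grip top tri',tri((370.3,250.9),(189.7,196.4)))
print('boss tri',tri((365,222),(213.2,233.6)))
g=at('top',(370.3,250.9),.19);h=at('top',(365.3,222),.147);print(g,h,np.linalg.norm(g[:2]-h[:2]))
g2=at('scene',(189.7,196.4),.19);h2=at('scene',(213.2,233.6),.147);print(g2,h2,np.linalg.norm((g2-h2)[:2]))
for y in (109,112): pass
print('bed far plate',at('top',(180+41/3.3,170+130/3.3),.06),at('top',(180+41/3.3,170+264/3.3),.06))
print('stage corners',[at('top',(180+a/3.3,170+b/3.3),.061).round(4) for a,b in((337,110),(481,112),(482,279),(337,282))])
print('block',[at('top',(180+a/3.3,170+b/3.3),.043).round(4) for a,b in((249,66),(332,66))])
P0=np.array([.16782,-.57539,.19142])
yaw=-1.28698;X=np.array([np.cos(yaw),np.sin(yaw),0]);Y=np.array([np.sin(yaw),-np.cos(yaw),0])
t=np.array([.515,-.175,.26])-P0
print('shift',X@t*1e3,Y@t*1e3,-t[2]*1e3,'turn z',-(.52-yaw))
E
```

```text
grip top tri [ 0.51808113 -0.17579409  0.19317795]
boss tri [ 0.57228811 -0.17704042  0.14872398]
[ 0.5179852 -0.1769097  0.19     ] [ 0.57228699 -0.17819384  0.147     ] 0.05431696582302336
[ 0.51578907 -0.17379534  0.19      ] [ 0.57132053 -0.1759693   0.147     ] 0.05557400321666724
bed far plate [0.61831115 0.140119   0.06      ] [0.539439   0.13971539 0.06      ]
stage corners [array([ 0.6253, -0.034 ,  0.061 ]), array([ 0.6219, -0.1179,  0.061 ]), array([ 0.5246, -0.1146,  0.061 ]), array([ 0.5249, -0.0315,  0.061 ])]
block [array([0.6569, 0.018 , 0.043 ]), array([ 0.6556, -0.0317,  0.043 ])]
shift -287.1541041716328 -445.408379981099 -68.58 turn z -1.80698
```

Hub is about (0.572,-0.177) and grip about (0.517,-0.1755). Their separation is 55 mm, as given. Moving to a hover above the grip.

```bash
python3 -m pendant '[[0.6,[0,0,-30],[0,0,0]],[0.6,[-8,-12,-60],[0,0,-0.1]],[0.6,[-25,-40,-68],[0,0,-0.2]],[0.6,[-45,-70,-68],[0,0,-0.3]],[0.6,[-67,-105,-68],[0,0,-0.42]],[0.6,[-90,-140,-68],[0,0,-0.54]],[0.6,[-112,-175,-68],[0,0,-0.66]],[0.6,[-135,-210,-68],[0,0,-0.78]],[0.6,[-157,-245,-68],[0,0,-0.9]],[0.6,[-180,-280,-68],[0,0,-1.02]],[0.6,[-202,-315,-68],[0,0,-1.14]],[0.6,[-225,-350,-68],[0,0,-1.26]],[0.6,[-247,-385,-68],[0,0,-1.38]],[0.6,[-265,-412,-68],[0,0,-1.5]],[0.6,[-278,-432,-68],[0,0,-1.62]],[0.6,[-285,-442,-68],[0,0,-1.74]],[0.6,[-287,-445,-68],[0,0,-1.807]],[0.6,[-287,-445,-68],[0,0,-1.807]],[0.6,[-287,-445,-68],[0,0,-1.807]]]' 40; python3 - <<'E'
from h import *
o=readout.get_obs();print(o['tcp_pos'],o['eef_rot'],o['q'],o['contact_force'],o['gripper_width'],o['time_s'])
m=vision.camera_model('wrist')
cv2.imwrite('pics/w1.png',bg('wrist'))
for z in(.19,.137): print(proj('wrist',[.517,-.1755,z],m))
print(proj('wrist',[.572,-.177,.147],m))
E
```

```text
time_s: 1.73
tcp_pos: [0.5147, -0.1757, 0.26]
eef_rot: [-3.141, 0.001, 0.519]
contact_force: [-0.2, 0.3, 0.4]
gripper_width: 0.597
[ 0.51466879 -0.17568644  0.25998023] [-3.14121099e+00  6.42413559e-04  5.18530369e-01] [-3.28799868e-01  1.89404996e-01 -5.47642473e-02  1.32733842e+00
 -2.28841959e-04  7.23466293e-01] [-0.15310435  0.25169117  0.38869295] 0.5974938321681855 1.7333
[[287.45731754 203.97658774]]
[[287.08295286 186.98817871]]
[[339.98506499 220.90985577]]
```

View pics/w1.png

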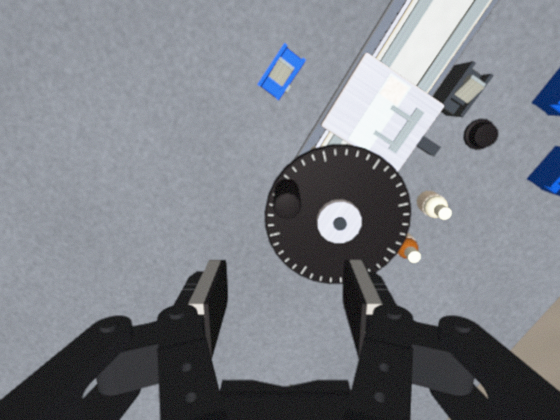

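The wrist view shows the grip top at (287,205) and the boss at (340,222). Both match my predictions to 1 px. Descending and closing on the grip.

```bash
python3 -m pendant '[[0.6,[2,1,20],[0,0,0]],[0.6,[2,1,45],[0,0,0]],[0.6,[2,1,70],[0,0,0]],[0.6,[2,1,90],[0,0,0]],[0.6,[2,1,104],[0,0,0]],[0.6,[2,1,111],[0,0,0]],[0.6,[2,1,111],[0,0,0]],[0.45,[2,1,111],[0,0,0]],[0.35,[2,1,111],[0,0,0]],[0.2,[2,1,111],[0,0,0]],[0.1,[2,1,111],[0,0,0]],[0.1,[2,1,111],[0,0,0]],[0.1,[2,1,111],[0,0,0]]]' 40; python3 - <<'E'
from h import *
cv2.imwrite('pics/w2.png',bg('wrist'))
o=readout.get_obs();print(o['tcp_pos'],o['contact_force'],o['gripper_width'],o['time_s'])
E
```

```text
time_s: 2.87
tcp_pos: [0.5178, -0.1768, 0.1513]
eef_rot: [3.139, -0.001, 0.52]
contact_force: [-2.3, -1.9, 5.8]
gripper_width: 0.102
[ 0.51784507 -0.17678166  0.15129781] [-1.69127805 -1.06015658  6.478534  ] 0.0988101969465982 2.9167
```

View pics/w2.png

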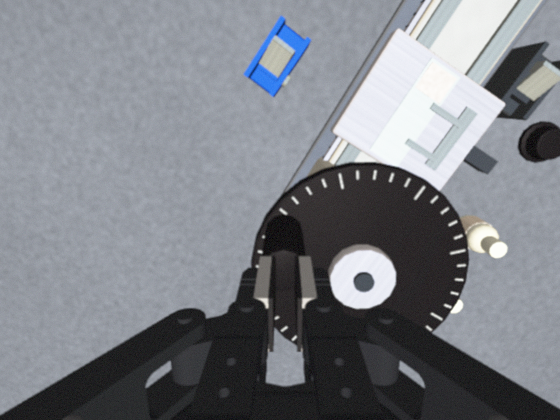

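```bash
python3 - <<'E'
from h import *
m=vision.camera_model('wrist')
R,_=cv2.Rodrigues(m['rvec']); print('cam',-R.T@m['tvec'],'fwd',R[2])
for z in(.19,.165,.137): print(z,proj('wrist',[.517,-.1755,z],m))
print('hub',proj('wrist',[.572,-.177,.147],m), 'tcp',proj('wrist',[.5178,-.1768,.1513],m),'gp',proj('wrist',[.5178,-.1768,.1703],m))
im=cv2.imread('pics/w2.png')[150:420,150:420]; cv2.imwrite('pics/w2z.png',cv2.convertScaleAbs(cv2.resize(im,None,fx=2.2,fy=2.2,interpolation=cv2.INTER_CUBIC),alpha=2,beta=20))
im=bg('scene'); cv2.imwrite('pics/s2.png',cv2.resize(im[100:320,120:380],None,fx=2.6,fy=2.6,interpolation=cv2.INTER_CUBIC))
E
```

```text
cam [ 0.48090979 -0.11194717  0.33214024] fwd [ 0.1494889  -0.26109205 -0.95366871]
0.19 [[284.25432461 268.07439001]]
0.165 [[284.30601019 245.66109395]]
0.137 [[284.34977747 226.66651661]]
hub [[363.94092429 278.00209805]] tcp [[284.41956975 238.26492104]] gp [[284.39624589 252.68104155]]
```

View pics/w2z.png

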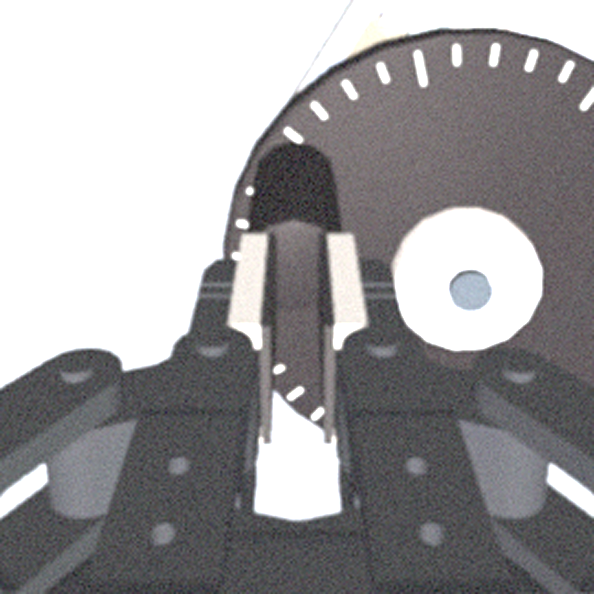

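View pics/s2.png

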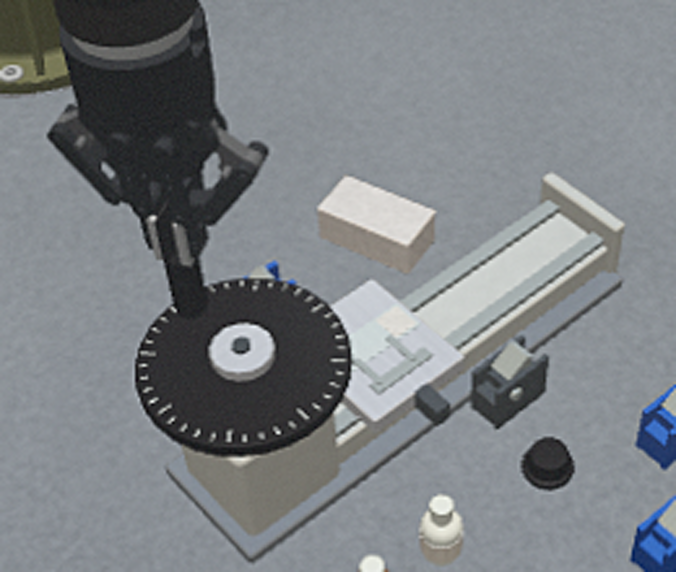

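```bash
python3 - <<'E'
from h import *
m=vision.camera_model('wrist'); o=readout.get_obs(); y=o['eef_rot'][2]
X=np.array([np.cos(y),np.sin(y),0]);Y=np.array([np.sin(y),-np.cos(y),0]);Z=np.array([0,0,-1.])
for s in(4.25,11):
  for yy in(-11,11):
    for z in(0,-19,-38):
      p=o['tcp_pos']+(X*s+Y*yy+Z*z)/1e3; print(s,yy,z,proj('wrist',p,m).round(0), proj('scene',p).round(0))
im=cv2.imread('pics/w2.png')[190:340,190:390]; cv2.imwrite('pics/w2y.png',cv2.convertScaleAbs(cv2.resize(im,None,fx=4,fy=4,interpolation=cv2.INTER_CUBIC),alpha=1.5,beta=20))
im=bg('scene'); cv2.imwrite('pics/s3.png',cv2.convertScaleAbs(cv2.resize(im[160:240,150:250],None,fx=7,fy=7,interpolation=cv2.INTER_CUBIC),alpha=1.5,beta=20))
E
```

```text
4.25 -11 0 [[292. 219.]] [[197. 210.]]
4.25 -11 -19 [[293. 232.]] [[196. 202.]]
4.25 -11 -38 [[294. 248.]] [[194. 194.]]
4.25 11 0 [[292. 256.]] [[192. 219.]]
4.25 11 -19 [[293. 272.]] [[190. 212.]]
4.25 11 -38 [[294. 292.]] [[189. 204.]]
11 -11 0 [[305. 219.]] [[201. 211.]]
11 -11 -19 [[307. 232.]] [[200. 203.]]
11 -11 -38 [[309. 248.]] [[198. 195.]]
11 11 0 [[304. 256.]] [[196. 220.]]
11 11 -19 [[306. 272.]] [[194. 213.]]
11 11 -38 [[308. 292.]] [[193. 205.]]
```

View pics/w2y.png

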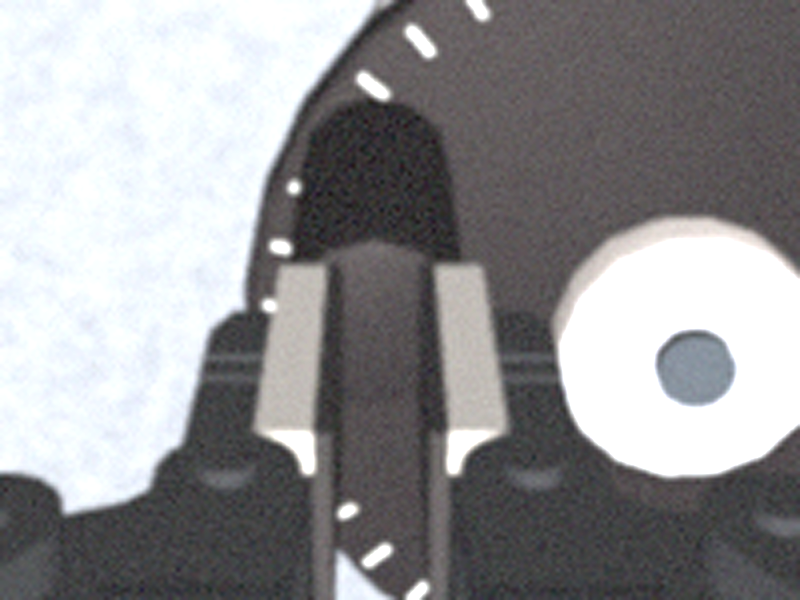

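View pics/s3.png

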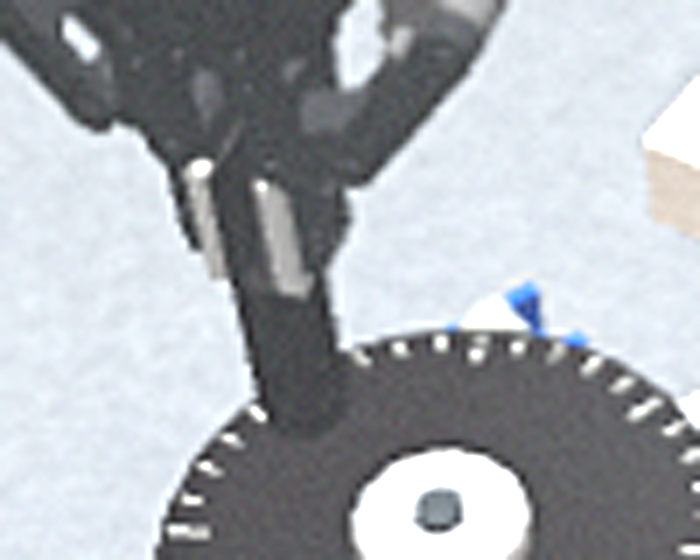

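The reading of 0.10 does not fit a 22 mm grip, which should read about 0.26, so I am reopening to look.

```bash
python3 -m pendant '[[0.3,[0,0,0],[0,0,0]],[0.5,[0,0,0],[0,0,0]],[0.5,[0,0,0],[0,0,0]],[0.5,[0,0,0],[0,0,0]],[0.5,[0,0,0],[0,0,0]]]'; python3 - <<'E'
from h import *
im=bg('wrist')[190:340,190:390]; cv2.imwrite('pics/w4.png',cv2.convertScaleAbs(cv2.resize(im,None,fx=4,fy=4,interpolation=cv2.INTER_CUBIC),alpha=1.5,beta=20))
im=bg('scene'); cv2.imwrite('pics/s4.png',cv2.convertScaleAbs(cv2.resize(im[160:240,150:250],None,fx=7,fy=7,interpolation=cv2.INTER_CUBIC),alpha=1.5,beta=20))
E
```

```text
time_s: 3.43
tcp_pos: [0.517, -0.1757, 0.1492]
eef_rot: [-3.141, 0.0, 0.52]
contact_force: [-0.1, 0.3, -0.2]
gripper_width: 0.504
```

View pics/w4.png

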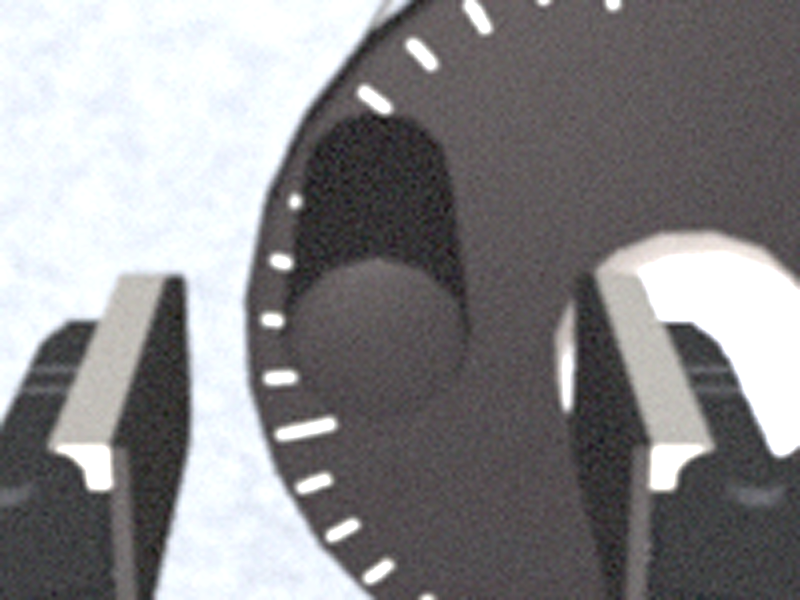

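View pics/s4.png

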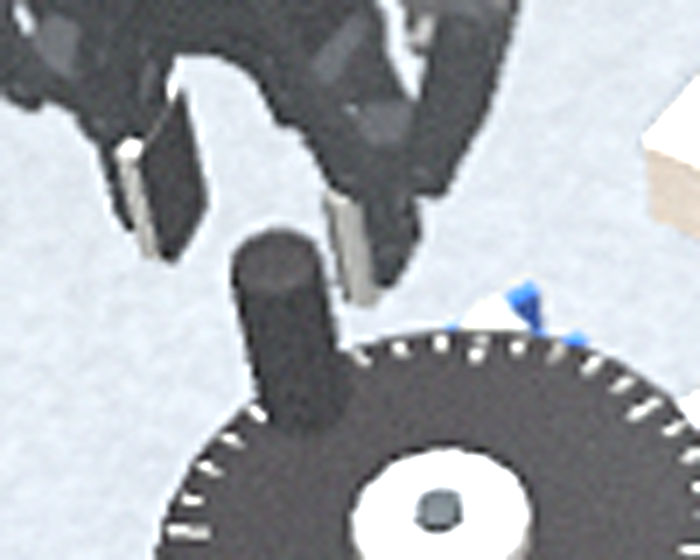

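```bash
python3 - <<'E'
from h import *
m=vision.camera_model('wrist'); o=readout.get_obs(); print(o['tcp_pos'],o['time_s'])
def tri(a,b):
    A=[];B=[]
    for n,uv in (('wrist',a),('scene',b)):
        c,d=ray(n,uv); d/=np.linalg.norm(d); P=np.eye(3)-np.outer(d,d); A.append(P);B.append(P@c)
    x,r,_,_=np.linalg.lstsq(np.vstack(A),np.hstack(B),rcond=None); return x,r
y=o['eef_rot'][2];R=np.array([[np.cos(y),np.sin(y),0],[np.sin(y),-np.cos(y),0],[0,0,-1.]])
for a,b in [((190+617/4,190+275/4),(150+361/7,160+302/7)),((190+142/4,190+275/4),(150+150/7,160+258/7)),((190+680/4,190+446/4),(150+347/7,160+195/7)),((190+85/4,190+446/4),(150+130/7,160+145/7)),((190+380/4,190+335/4),(150+277/7,160+262/7))]:
    x,r=tri(a,b); print(x.round(4),r,'tool mm',(R.T@(x-o['tcp_pos'])*1e3).round(1))
E
```

```text
[ 0.51693392 -0.1757072   0.14912154] 3.5333
[ 0.5371 -0.1623  0.1827] [3.242212e-05] tool mm [ 24.1  -1.6 -33.6]
[ 0.49   -0.1898  0.1801] [1.57709682e-05] tool mm [-30.4  -1.2 -31. ]
[ 0.5377 -0.162   0.2178] [2.21541725e-05] tool mm [ 24.8  -1.6 -68.7]
[ 0.4908 -0.1888  0.217 ] [1.07684458e-05] tool mm [-29.2  -1.6 -67.9]
[ 0.5174 -0.1755  0.1902] [1.13061274e-07] tool mm [  0.5   0.1 -41.1]
```

The images show the fingertips straddling only the very top of the grip, well short of the reported TCP, so closing pinched its upper face. I'll lower in steps and check visually.

```bash
python3 -m pendant '[[0.5,[0,0,6],[0,0,0]],[0.5,[0,0,12],[0,0,0]],[0.5,[0,0,18],[0,0,0]],[0.5,[0,0,20],[0,0,0]],[0.5,[0,0,20],[0,0,0]]]'; python3 - <<'E'
from h import *
im=bg('wrist')[190:340,190:390]; cv2.imwrite('pics/w5.png',cv2.convertScaleAbs(cv2.resize(im,None,fx=4,fy=4,interpolation=cv2.INTER_CUBIC),alpha=1.5,beta=20))
im=bg('scene'); cv2.imwrite('pics/s5.png',cv2.convertScaleAbs(cv2.resize(im[160:240,150:250],None,fx=7,fy=7,interpolation=cv2.INTER_CUBIC),alpha=1.5,beta=20))
E
```

```text
time_s: 3.95
tcp_pos: [0.5162, -0.1755, 0.1281]
eef_rot: [-3.14, 0.001, 0.52]
contact_force: [0.3, -0.0, 0.6]
gripper_width: 0.499
```

View pics/w5.png

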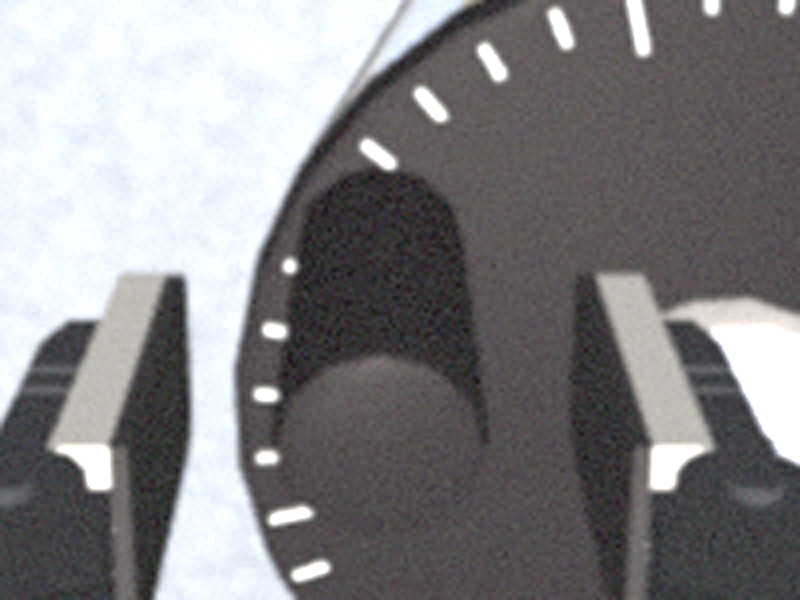

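View pics/s5.png

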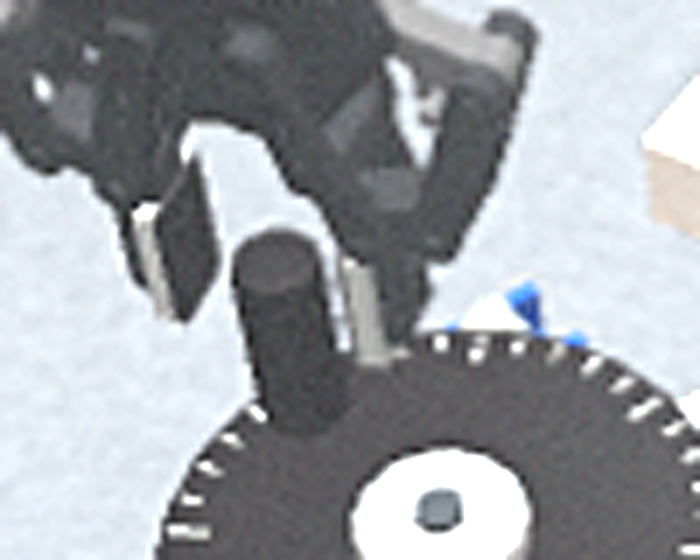

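```bash
python3 -m pendant '[[0.5,[1,0,5],[0,0,0]],[0.5,[1,0,10],[0,0,0]],[0.5,[1,0,10],[0,0,0]],[0.4,[1,0,10],[0,0,0]],[0.3,[1,0,10],[0,0,0]],[0.2,[1,0,10],[0,0,0]],[0.1,[1,0,10],[0,0,0]],[0.1,[1,0,10],[0,0,0]],[0.1,[1,0,10],[0,0,0]],[0.1,[1,0,10],[0,0,0]]]' 40; python3 - <<'E'
from h import *
im=bg('wrist')[190:340,190:390]; cv2.imwrite('pics/w6.png',cv2.convertScaleAbs(cv2.resize(im,None,fx=4,fy=4,interpolation=cv2.INTER_CUBIC),alpha=1.5,beta=20))
im=bg('scene'); cv2.imwrite('pics/s6.png',cv2.convertScaleAbs(cv2.resize(im[160:240,150:250],None,fx=7,fy=7,interpolation=cv2.INTER_CUBIC),alpha=1.5,beta=20))
E
```

```text
time_s: 4.88
tcp_pos: [0.5168, -0.1758, 0.1196]
eef_rot: [3.141, 0.002, 0.519]
contact_force: [-5.4, -2.3, 4.4]
gripper_width: 0.242
```

View pics/w6.png

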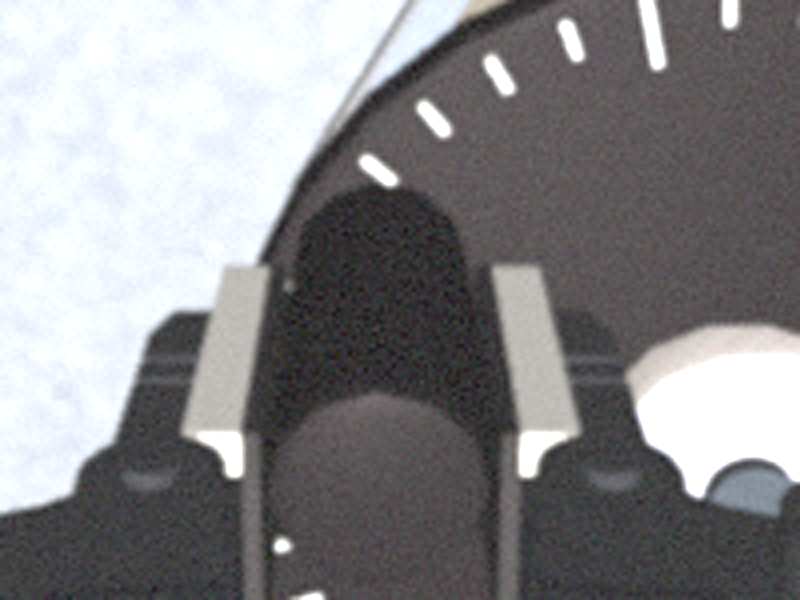

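View pics/s6.png

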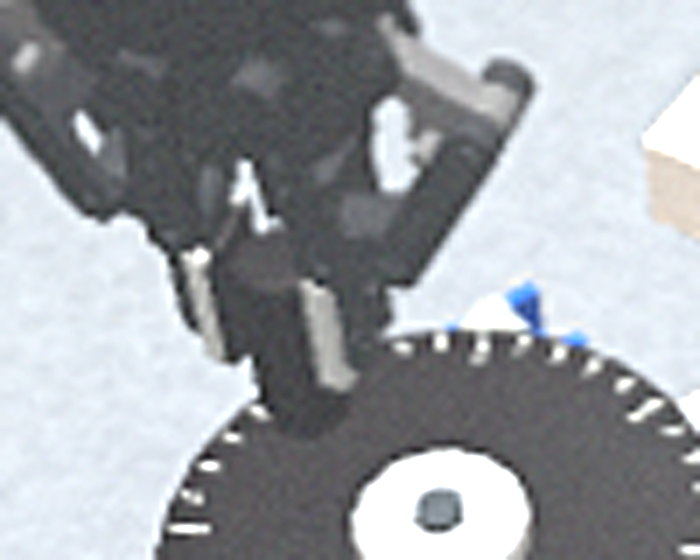

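The grip now reads 0.242, about 21 mm, which is right for the cylinder, and the pads cover it. Next I'm working out the circle in tool axes.

```bash
cat > circ.py <<'E'
import numpy as np,sys
r=55.;th0=np.pi-.02;y=.52
X=np.array([np.cos(y),np.sin(y)]);Y=np.array([np.sin(y),-np.cos(y)])
a,b,n=float(sys.argv[1]),float(sys.argv[2]),int(sys.argv[3])
P=lambda f:r*np.array([np.cos(th0-f),np.sin(th0-f)])
for f in np.linspace(a,b,n+1)[1:]:
    d=P(f)-P(a);print('%.2f [%.1f,%.1f]'%(f,X@d,Y@d),end='  ')
E
python3 circ.py 0 2 20; python3 -c "
from workcell import readout;print(readout.get_obs())"|head -20
```

```text
0.10 [3.1,-4.6]  0.20 [6.6,-8.8]  0.30 [10.5,-12.7]  0.40 [14.7,-16.1]  0.50 [19.3,-19.2]  0.60 [24.2,-21.7]  0.70 [29.3,-23.7]  0.80 [34.6,-25.3]  0.90 [40.0,-26.3]  1.00 [45.5,-26.7]  1.10 [51.0,-26.6]  1.20 [56.4,-25.9]  1.30 [61.8,-24.7]  1.40 [67.0,-23.0]  1.50 [72.0,-20.8]  1.60 [76.8,-18.1]  1.70 [81.3,-14.9]  1.80 [85.4,-11.2]  1.90 [89.2,-7.2]  2.00 [92.5,-2.9]  {'time_s': 4.9833, 'q': array([-0.32678596,  0.25426001, -0.29625552,  1.02156116, -0.00175801,
        0.72450228]), 'qd': array([-6.33897085e-05,  1.25144300e-03, -2.07637642e-04, -9.70322679e-04,
       -7.01633881e-04,  7.21570771e-04]), 'effort': array([ 1.76745996e+00, -4.66597223e+01,  3.30711079e+01, -1.90085739e+00,
        1.02383606e+00,  6.76055715e-03]), 'tcp_pos': array([ 0.51677811, -0.1758422 ,  0.11956406]), 'eef_rot': array([3.14138628e+00, 2.16501865e-03, 5.19508985e-01]), 'contact_force': array([-5.43356317, -1.57097929,  3.65044894]), 'ft_torque': array([-0.34804351,  1.06829036,  0.04317913]), 'gripper_width': 0.24469015983996703}
```

```bash
python3 -m pendant '[[0.1,[3.1,-4.6,0],[0,0,0]],[0.1,[6.6,-8.8,0],[0,0,0]],[0.1,[10.5,-12.7,0],[0,0,0]],[0.1,[14.7,-16.1,0],[0,0,0]],[0.1,[19.3,-19.2,0],[0,0,0]]]'; python3 circ.py 0.5 2.5 20
```

```text
time_s: 5.4
tcp_pos: [0.5239, -0.1506, 0.1196]
eef_rot: [3.14, 0.004, 0.519]
contact_force: [-4.9, -5.5, 2.6]
gripper_width: 0.248
0.60 [4.9,-2.5]  0.70 [10.0,-4.6]  0.80 [15.3,-6.1]  0.90 [20.7,-7.1]  1.00 [26.1,-7.5]  1.10 [31.6,-7.4]  1.20 [37.1,-6.8]  1.30 [42.5,-5.6]  1.40 [47.7,-3.9]  1.50 [52.7,-1.6]  1.60 [57.5,1.1]  1.70 [62.0,4.3]  1.80 [66.1,7.9]  1.90 [69.9,11.9]  2.00 [73.2,16.3]  2.10 [76.1,21.0]  2.20 [78.5,25.9]  2.30 [80.4,31.1]  2.40 [81.7,36.4]  2.50 [82.6,41.9]
```

Forces are modest at about 7 N, as expected. Winding on.

```bash
python3 -m pendant '[[0.1,[4.9,-2.5,0],[0,0,0]],[0.1,[10,-4.6,0],[0,0,0]],[0.1,[15.3,-6.1,0],[0,0,0]],[0.1,[20.7,-7.1,0],[0,0,0]],[0.1,[26.1,-7.5,0],[0,0,0]],[0.1,[31.6,-7.4,0],[0,0,0]],[0.1,[37.1,-6.8,0],[0,0,0]],[0.1,[42.5,-5.6,0],[0,0,0]],[0.1,[47.7,-3.9,0],[0,0,0]],[0.1,[52.7,-1.6,0],[0,0,0]],[0.1,[57.5,1.1,0],[0,0,0]],[0.1,[62,4.3,0],[0,0,0]],[0.1,[66.1,7.9,0],[0,0,0]],[0.1,[69.9,11.9,0],[0,0,0]],[0.1,[73.2,16.3,0],[0,0,0]],[0.1,[76.1,21,0],[0,0,0]],[0.1,[78.5,25.9,0],[0,0,0]],[0.1,[80.4,31.1,0],[0,0,0]],[0.1,[81.7,36.4,0],[0,0,0]],[0.1,[82.6,41.9,0],[0,0,0]]]'; python3 circ.py 2.5 4.3 18; python3 - <<'E'
from h import *
cv2.imwrite('pics/w7.png',bg('wrist'));cv2.imwrite('pics/t7.png',bg('top'))
E
```

```text
time_s: 7.07
tcp_pos: [0.6152, -0.1439, 0.1195]
eef_rot: [-3.139, 0.003, 0.52]
contact_force: [-9.8, 1.9, 8.1]
gripper_width: 0.243
2.60 [0.3,5.5]  2.70 [0.0,11.0]  2.80 [-0.8,16.4]  2.90 [-2.1,21.7]  3.00 [-4.0,26.9]  3.10 [-6.4,31.9]  3.20 [-9.3,36.6]  3.30 [-12.6,40.9]  3.40 [-16.3,45.0]  3.50 [-20.5,48.6]  3.60 [-24.9,51.8]  3.70 [-29.7,54.6]  3.80 [-34.7,56.8]  3.90 [-39.9,58.6]  4.00 [-45.3,59.8]  4.10 [-50.7,60.4]  4.20 [-56.2,60.6]  4.30 [-61.7,60.1]
```

View pics/w7.png

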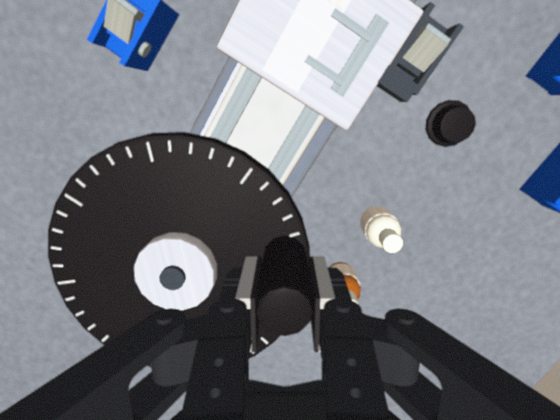

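View pics/t7.png

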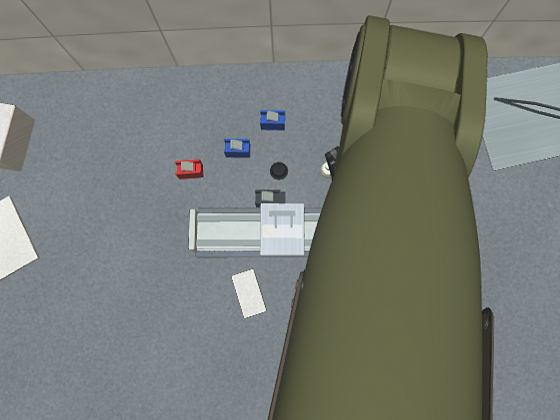

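```bash
python3 -m pendant '[[0.1,[0.3,5.5,0],[0,0,0]],[0.1,[0,11,0],[0,0,0]],[0.1,[-0.8,16.4,0],[0,0,0]],[0.1,[-2.1,21.7,0],[0,0,0]],[0.1,[-4,26.9,0],[0,0,0]]]'; python3 circ.py 3.0 4.0 20
```

```text
time_s: 7.58
tcp_pos: [0.6258, -0.1677, 0.1196]
eef_rot: [-3.137, 0.0, 0.521]
contact_force: [-7.4, 7.1, 5.6]
gripper_width: 0.24
3.05 [-1.1,2.5]  3.10 [-2.4,5.0]  3.15 [-3.8,7.3]  3.20 [-5.2,9.6]  3.25 [-6.9,11.9]  3.30 [-8.6,14.0]  3.35 [-10.4,16.1]  3.40 [-12.3,18.1]  3.45 [-14.3,19.9]  3.50 [-16.4,21.7]  3.55 [-18.6,23.3]  3.60 [-20.9,24.9]  3.65 [-23.3,26.3]  3.70 [-25.7,27.6]  3.75 [-28.1,28.8]  3.80 [-30.7,29.9]  3.85 [-33.3,30.8]  3.90 [-35.9,31.6]  3.95 [-38.6,32.3]  4.00 [-41.3,32.8]
```

```bash
python3 -m pendant '[[0.1,[-1.1,2.5,0],[0,0,0]],[0.1,[-2.4,5,0],[0,0,0]],[0.1,[-3.8,7.3,0],[0,0,0]],[0.1,[-5.2,9.6,0],[0,0,0]],[0.1,[-6.9,11.9,0],[0,0,0]],[0.1,[-8.6,14,0],[0,0,0]],[0.1,[-10.4,16.1,0],[0,0,0]],[0.1,[-12.3,18.1,0],[0,0,0]],[0.1,[-14.3,19.9,0],[0,0,0]],[0.1,[-16.4,21.7,0],[0,0,0]]]'; python3 -m pendant '[[0.1,[-2.2,1.6,0],[0,0,0]],[0.1,[-4.5,3.2,0],[0,0,0]],[0.1,[-6.9,4.6,0],[0,0,0]],[0.1,[-9.3,5.9,0],[0,0,0]],[0.1,[-11.7,7.1,0],[0,0,0]],[0.1,[-14.3,8.2,0],[0,0,0]],[0.1,[-16.9,9.1,0],[0,0,0]],[0.1,[-19.5,9.9,0],[0,0,0]],[0.1,[-22.2,10.6,0],[0,0,0]],[0.1,[-24.9,11.1,0],[0,0,0]]]'; python3 circ.py 4 5 20
```

```text
time_s: 8.42
tcp_pos: [0.6244, -0.1936, 0.1196]
eef_rot: [-3.137, -0.003, 0.522]
contact_force: [-0.8, 8.4, 3.4]
gripper_width: 0.246
time_s: 9.25
tcp_pos: [0.6111, -0.2161, 0.1197]
eef_rot: [-3.14, -0.007, 0.522]
contact_force: [8.0, 5.7, -1.7]
gripper_width: 0.246
4.05 [-2.7,0.4]  4.10 [-5.5,0.7]  4.15 [-8.2,0.8]  4.20 [-11.0,0.8]  4.25 [-13.7,0.6]  4.30 [-16.4,0.4]  4.35 [-19.2,-0.1]  4.40 [-21.8,-0.6]  4.45 [-24.5,-1.3]  4.50 [-27.1,-2.1]  4.55 [-29.7,-3.1]  4.60 [-32.2,-4.1]  4.65 [-34.7,-5.3]  4.70 [-37.1,-6.7]  4.75 [-39.5,-8.1]  4.80 [-41.7,-9.7]  4.85 [-43.9,-11.3]  4.90 [-46.0,-13.1]  4.95 [-48.0,-15.0]  5.00 [-49.9,-17.0]
```

```bash
python3 -m pendant '[[0.1,[-2.7,0.4,0],[0,0,0]],[0.1,[-5.5,0.7,0],[0,0,0]],[0.1,[-8.2,0.8,0],[0,0,0]],[0.1,[-11,0.8,0],[0,0,0]],[0.1,[-13.7,0.6,0],[0,0,0]],[0.1,[-16.4,0.4,0],[0,0,0]],[0.1,[-19.2,-0.1,0],[0,0,0]],[0.1,[-21.8,-0.6,0],[0,0,0]],[0.1,[-24.5,-1.3,0],[0,0,0]],[0.1,[-27.1,-2.1,0],[0,0,0]]]'; python3 -m pendant '[[0.1,[-2.6,-1,0],[0,0,0]],[0.1,[-5.1,-2,0],[0,0,0]],[0.1,[-7.6,-3.2,0],[0,0,0]],[0.1,[-10,-4.6,0],[0,0,0]],[0.1,[-12.4,-6,0],[0,0,0]],[0.1,[-14.6,-7.6,0],[0,0,0]],[0.1,[-16.8,-9.2,0],[0,0,0]],[0.1,[-18.9,-11,0],[0,0,0]],[0.1,[-20.9,-12.9,0],[0,0,0]],[0.1,[-22.8,-14.9,0],[0,0,0]]]'; python3 circ.py 5 5.6 6;  python3 - <<'E'
from h import *
im=bg('wrist');cv2.imwrite('pics/w8.png',im);t=bg('top');cv2.imwrite('pics/t8.png',cv2.resize(t[170:280,180:340],None,fx=5,fy=5,interpolation=cv2.INTER_CUBIC))
E
```

```text
time_s: 10.08
tcp_pos: [0.5869, -0.2305, 0.1197]
eef_rot: [3.138, -0.005, 0.521]
contact_force: [9.1, -1.0, -5.0]
gripper_width: 0.244
time_s: 10.92
tcp_pos: [0.5586, -0.2311, 0.1197]
eef_rot: [3.136, -0.001, 0.519]
contact_force: [5.9, -7.4, -5.4]
gripper_width: 0.246
5.10 [-3.5,-4.2]  5.20 [-6.6,-8.8]  5.30 [-9.2,-13.6]  5.40 [-11.3,-18.7]  5.50 [-12.9,-24.0]  5.60 [-13.9,-29.4]
```

View pics/t8.png

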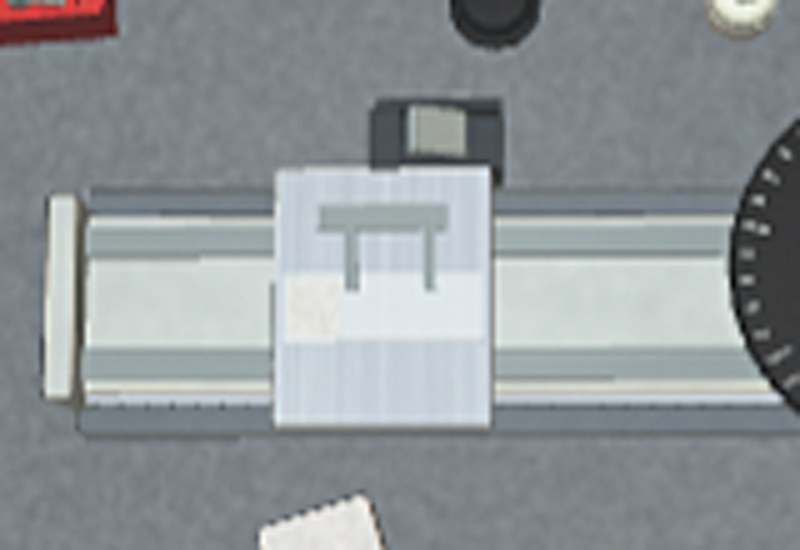

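The top view shows the stage centred at x≈383 in the crop, with the lug over the +y end of the block (372–503). It has not cleared it yet, so about 12 mm more is needed.

```bash
python3 -m pendant '[[0.1,[-1.8,-2,0],[0,0,0]],[0.1,[-3.5,-4.2,0],[0,0,0]],[0.1,[-5.1,-6.4,0],[0,0,0]],[0.1,[-6.6,-8.8,0],[0,0,0]],[0.1,[-8,-11.2,0],[0,0,0]],[0.1,[-9.2,-13.6,0],[0,0,0]],[0.1,[-10.3,-16.1,0],[0,0,0]],[0.1,[-11.3,-18.7,0],[0,0,0]],[0.1,[-12.2,-21.3,0],[0,0,0]],[0.1,[-12.9,-24,0],[0,0,0]],[0.1,[-13.5,-26.7,0],[0,0,0]],[0.1,[-13.9,-29.4,0],[0,0,0]],[0.1,[-13.9,-29.4,0],[0,0,0]]]'; python3 - <<'E'
from h import *
im=bg('wrist');cv2.imwrite('pics/w9.png',im);t=bg('top');cv2.imwrite('pics/t9.png',cv2.resize(t[170:280,180:340],None,fx=5,fy=5,interpolation=cv2.INTER_CUBIC))
t=bg('scene');cv2.imwrite('pics/s9.png',cv2.resize(t[170:290,240:380],None,fx=5,fy=5,interpolation=cv2.INTER_CUBIC))
E
```

```text
time_s: 12.1
tcp_pos: [0.5295, -0.2129, 0.1197]
eef_rot: [3.137, 0.003, 0.519]
contact_force: [-2.5, -8.0, -0.7]
gripper_width: 0.244
```

View pics/t9.png

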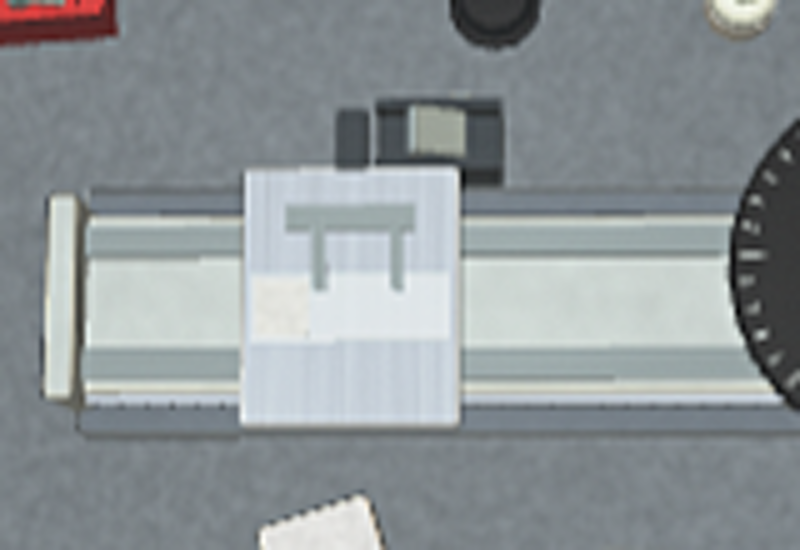

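View pics/s9.png

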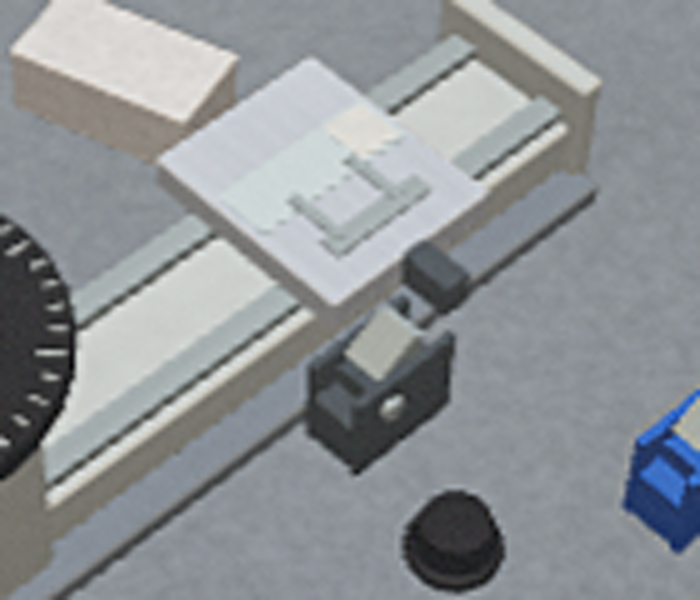

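The lug at crop (353,138) is just past the block end at 376, by only about 1.5 mm. Going another 4 mm for a clear margin.

```bash
python3 circ.py 5.6 5.8 4;echo; python3 -m pendant '[[0.1,[-0.3,-2.7,0],[0,0,0]],[0.1,[-0.4,-5.5,0],[0,0,0]],[0.1,[-0.4,-8.2,0],[0,0,0]],[0.1,[-0.2,-11,0],[0,0,0]],[0.1,[-0.2,-11,0],[0,0,0]]]';  python3 circ.py 5.8 5.0 16; python3 - <<'E'
from h import *
t=bg('top');cv2.imwrite('pics/t10.png',cv2.resize(t[170:280,180:340],None,fx=5,fy=5,interpolation=cv2.INTER_CUBIC))
E
```

```text
5.65 [-0.3,-2.7]  5.70 [-0.5,-5.5]  5.75 [-0.6,-8.2]  5.80 [-0.5,-11.0]  
time_s: 12.67
tcp_pos: [0.5231, -0.2034, 0.1196]
eef_rot: [3.137, 0.004, 0.518]
contact_force: [-4.2, -8.7, 1.2]
gripper_width: 0.243
5.75 [-0.1,2.7]  5.70 [-0.0,5.5]  5.65 [0.1,8.2]  5.60 [0.5,11.0]  5.55 [0.9,13.7]  5.50 [1.5,16.4]  5.45 [2.3,19.0]  5.40 [3.1,21.6]  5.35 [4.1,24.2]  5.30 [5.2,26.7]  5.25 [6.5,29.2]  5.20 [7.8,31.6]  5.15 [9.3,33.9]  5.10 [10.9,36.1]  5.05 [12.6,38.3]  5.00 [14.4,40.3]
```

View pics/t10.png

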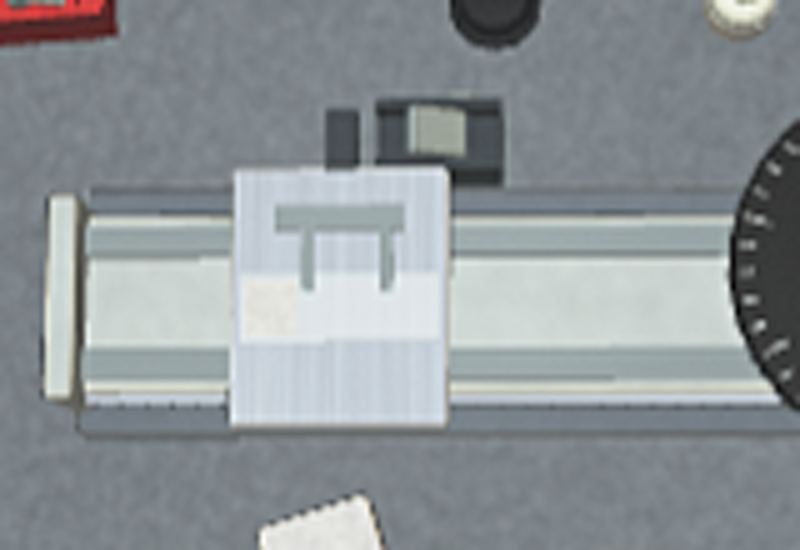

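The lug at crop (343,138) is now clear of the block by about 6 mm. Winding back through the slack.

```bash
cat > f.py <<'E'
from workcell import readout
import numpy as np
o=readout.get_obs();p=o['tcp_pos'][:2]-[.572,-.177];r=np.hypot(*p);e=p/r
t=np.array([-e[1],e[0]]);F=-o['contact_force'][:2]
print('ang %.3f phi %.3f r %.1f mm  Ftan_ACW %.2f  Frad %.2f t %.2f'%(np.arctan2(p[1],p[0]),(np.pi-.02-np.arctan2(p[1],p[0]))%(2*np.pi),r*1e3,F@t,F@e,o['time_s']))
E
python3 f.py
python3 -m pendant '[[0.1,[-0.1,2.7,0],[0,0,0]],[0.1,[0,5.5,0],[0,0,0]],[0.1,[0.1,8.2,0],[0,0,0]],[0.1,[0.5,11,0],[0,0,0]]]'; python3 f.py
python3 -m pendant '[[0.1,[0.4,2.7,0],[0,0,0]],[0.1,[1,5.4,0],[0,0,0]],[0.1,[1.8,8,0],[0,0,0]],[0.1,[2.6,10.6,0],[0,0,0]],[0.1,[3.6,13.2,0],[0,0,0]],[0.1,[4.7,15.7,0],[0,0,0]]]'; python3 f.py
python3 -m pendant '[[0.1,[1.3,2.5,0],[0,0,0]],[0.1,[2.6,4.9,0],[0,0,0]],[0.1,[4.1,7.2,0],[0,0,0]],[0.1,[5.7,9.4,0],[0,0,0]],[0.1,[7.4,11.6,0],[0,0,0]],[0.1,[9.2,13.6,0],[0,0,0]]]'; python3 f.py; python3 circ.py 5.0 4.7 12;echo;python3 circ.py 4.7 4.2 20
```

```text
ang -2.647 phi 5.768 r 55.5 mm  Ftan_ACW -5.60  Frad -8.10 t 12.72
time_s: 13.05
tcp_pos: [0.5272, -0.2099, 0.1195]
eef_rot: [-3.14, 0.004, 0.52]
contact_force: [-10.0, 0.2, 8.2]
gripper_width: 0.244
ang -2.508 phi 5.630 r 55.6 mm  Ftan_ACW 6.05  Frad -7.95 t 13.05
time_s: 13.55
tcp_pos: [0.5391, -0.2219, 0.1195]
eef_rot: [-3.141, 0.004, 0.519]
contact_force: [-10.4, -1.3, 7.9]
gripper_width: 0.244
ang -2.203 phi 5.325 r 55.7 mm  Ftan_ACW 7.63  Frad -7.25 t 13.55
time_s: 14.05
tcp_pos: [0.5541, -0.2298, 0.1196]
eef_rot: [3.141, 0.005, 0.519]
contact_force: [-8.8, -3.2, 5.7]
gripper_width: 0.242
ang -1.898 phi 5.020 r 55.7 mm  Ftan_ACW 7.25  Frad -5.88 t 14.05
4.97 [0.9,1.0]  4.95 [1.9,2.0]  4.92 [2.9,2.9]  4.90 [3.9,3.9]  4.88 [5.0,4.8]  4.85 [6.0,5.6]  4.83 [7.1,6.5]  4.80 [8.2,7.3]  4.78 [9.3,8.1]  4.75 [10.5,8.9]  4.73 [11.6,9.6]  4.70 [12.8,10.3]  
4.67 [1.2,0.7]  4.65 [2.4,1.3]  4.62 [3.6,1.9]  4.60 [4.9,2.5]  4.58 [6.1,3.1]  4.55 [7.4,3.6]  4.53 [8.7,4.1]  4.50 [10.0,4.6]  4.48 [11.3,5.0]  4.45 [12.6,5.4]  4.42 [13.9,5.7]  4.40 [15.3,6.1]  4.38 [16.6,6.4]  4.35 [18.0,6.6]  4.33 [19.3,6.8]  4.30 [20.7,7.0]  4.28 [22.1,7.2]  4.25 [23.4,7.3]  4.23 [24.8,7.4]  4.20 [26.2,7.5]
```

```bash

python3 -m pendant '[[0.1,[0.9,1,0],[0,0,0]],[0.1,[1.9,2,0],[0,0,0]],[0.1,[2.9,2.9,0],[0,0,0]],[0.1,[3.9,3.9,0],[0,0,0]],[0.1,[5,4.8,0],[0,0,0]],[0.1,[6,5.6,0],[0,0,0]],[0.1,[7.1,6.5,0],[0,0,0]],[0.1,[8.2,7.3,0],[0,0,0]],[0.1,[9.3,8.1,0],[0,0,0]],[0.1,[10.5,8.9,0],[0,0,0]],[0.1,[11.6,9.6,0],[0,0,0]],[0.1,[12.8,10.3,0],[0,0,0]]]'; python3 f.py;python3 - <<'E'
from h import *
t=bg('top');cv2.imwrite('pics/t11.png',cv2.resize(t[170:280,180:340],None,fx=5,fy=5,interpolation=cv2.INTER_CUBIC))
E
```

```text
time_s: 15.05
tcp_pos: [0.5708, -0.2327, 0.1196]
eef_rot: [3.141, 0.004, 0.519]
contact_force: [-7.6, -4.7, 4.5]
gripper_width: 0.248
ang -1.592 phi 4.714 r 55.7 mm  Ftan_ACW 7.54  Frad -4.82 t 15.05
```

View pics/t11.png

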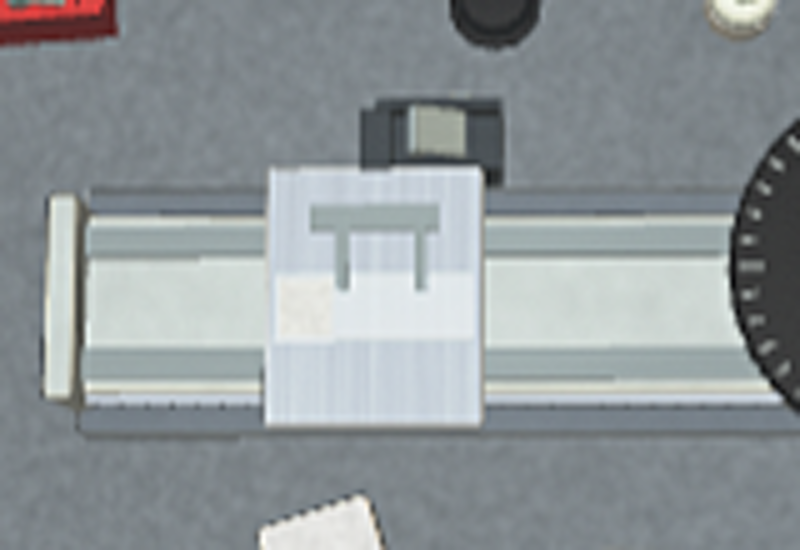

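```bash

python3 -m pendant '[[0.1,[1.2,0.7,0],[0,0,0]],[0.1,[2.4,1.3,0],[0,0,0]]]'|tail -0; python3 f.py
python3 -m pendant '[[0.1,[1.2,0.6,0],[0,0,0]],[0.1,[2.5,1.2,0],[0,0,0]]]'|tail -0; python3 f.py
python3 -m pendant '[[0.1,[0.6,0.3,0],[0,0,0]],[0.1,[1.2,0.6,0],[0,0,0]]]'|tail -0; python3 f.py
python3 -m pendant '[[0.1,[0.6,0.3,0],[0,0,0]],[0.1,[1.3,0.5,0],[0,0,0]]]'|tail -0; python3 f.py
```

```text
ang -1.543 phi 4.664 r 55.7 mm  Ftan_ACW 7.85  Frad -3.72 t 15.27
ang -1.491 phi 4.613 r 55.7 mm  Ftan_ACW 7.40  Frad -3.69 t 15.43
ang -1.465 phi 4.587 r 55.7 mm  Ftan_ACW 7.65  Frad -2.58 t 15.60
ang -1.440 phi 4.562 r 55.6 mm  Ftan_ACW 6.62  Frad -3.99 t 15.77Exception ignored on flushing sys.stdout:
BrokenPipeError: [Errno 32] Broken pipe
Exception ignored on flushing sys.stdout:
BrokenPipeError: [Errno 32] Broken pipe
Exception ignored on flushing sys.stdout:
BrokenPipeError: [Errno 32] Broken pipe
Exception ignored on flushing sys.stdout:
BrokenPipeError: [Errno 32] Broken pipe
```

```bash

python3 -m pendant '[[0.1,[0.6,0.3,0],[0,0,0]],[0.1,[1.3,0.5,0],[0,0,0]]]'>/dev/null; python3 f.py
python3 -m pendant '[[0.1,[0.6,0.2,0],[0,0,0]],[0.1,[1.3,0.5,0],[0,0,0]]]'>/dev/null; python3 f.py
```

```text
ang -1.415 phi 4.537 r 55.6 mm  Ftan_ACW 6.59  Frad -4.24 t 15.93
ang -1.389 phi 4.511 r 55.6 mm  Ftan_ACW 7.72  Frad -3.36 t 16.10
```

```bash

python3 -m pendant '[[0.1,[0.6,0.2,0],[0,0,0]],[0.1,[1.3,0.4,0],[0,0,0]]]'>/dev/null; python3 f.py
```

```text
ang -1.365 phi 4.487 r 55.6 mm  Ftan_ACW 6.83  Frad -2.71 t 16.27
```

```bash

python3 -m pendant '[[0.1,[0.6,0.2,0],[0,0,0]],[0.1,[1.3,0.4,0],[0,0,0]]]'>/dev/null; python3 f.py
```

```text
ang -1.340 phi 4.461 r 55.7 mm  Ftan_ACW 7.22  Frad -3.20 t 16.43
```

```bash

python3 -m pendant '[[0.1,[0.6,0.2,0],[0,0,0]],[0.1,[1.3,0.4,0],[0,0,0]]]'>/dev/null; python3 f.py
```

```text
ang -1.315 phi 4.436 r 55.6 mm  Ftan_ACW 6.89  Frad -2.03 t 16.60
```

```bash

python3 -m pendant '[[0.1,[0.7,0.2,0],[0,0,0]],[0.1,[1.4,0.3,0],[0,0,0]]]'>/dev/null; python3 f.py
```

```text
ang -1.289 phi 4.410 r 55.6 mm  Ftan_ACW 7.42  Frad -2.60 t 16.77
```

```bash

python3 -m pendant '[[0.1,[0.7,0.2,0],[0,0,0]],[0.1,[1.4,0.3,0],[0,0,0]]]'>/dev/null; python3 f.py
```

```text
ang -1.273 phi 4.395 r 55.6 mm  Ftan_ACW 9.49  Frad -1.65 t 16.93
```

Contact at about φ 4.40. The running baseline is about 7.25 N, so the target while creeping is about 11.6 N.

```bash

python3 -m pendant '[[0.1,[0.3,0.1,0],[0,0,0]]]'>/dev/null; python3 f.py
```

```text
ang -1.271 phi 4.393 r 55.6 mm  Ftan_ACW 9.43  Frad -2.00 t 17.02
```

```bash

python3 -m pendant '[[0.1,[0.2,0,0],[0,0,0]]]'>/dev/null; python3 f.py
```

```text
ang -1.270 phi 4.392 r 55.6 mm  Ftan_ACW 10.03  Frad -2.31 t 17.10
```

```bash

python3 -m pendant '[[0.1,[0.2,0.1,0],[0,0,0]]]'>/dev/null; python3 f.py
```

```text
ang -1.269 phi 4.391 r 55.6 mm  Ftan_ACW 10.45  Frad -1.88 t 17.18
```

```bash

python3 -m pendant '[[0.1,[0.2,0,0],[0,0,0]]]'>/dev/null; python3 f.py
```

```text
ang -1.268 phi 4.389 r 55.6 mm  Ftan_ACW 10.66  Frad -2.36 t 17.27
```

```bash

python3 -m pendant '[[0.1,[0.1,0,0],[0,0,0]],[0.1,[0.1,0,0],[0,0,0]]]'>/dev/null; python3 f.py
```

```text
ang -1.267 phi 4.389 r 55.6 mm  Ftan_ACW 10.40  Frad -3.28 t 17.43
```

```bash

python3 -m pendant '[[0.1,[0.2,0.1,0],[0,0,0]]]'>/dev/null; python3 f.py
```

```text
ang -1.266 phi 4.387 r 55.6 mm  Ftan_ACW 11.42  Frad -2.33 t 17.52
```

```bash

python3 -m pendant '[[0.1,[0.2,0,0],[0,0,0]]]'>/dev/null; python3 f.py
```

```text
ang -1.264 phi 4.385 r 55.6 mm  Ftan_ACW 11.69  Frad -2.67 t 17.60
```

```bash
for i in 1 2 3 4; do python3 - <<'E'
from h import *
t=bg('top')
E
python3 f.py; done
```

```text
ang -1.263 phi 4.385 r 55.6 mm  Ftan_ACW 11.83  Frad -2.41 t 17.65
ang -1.264 phi 4.385 r 55.6 mm  Ftan_ACW 11.96  Frad -2.70 t 17.70
ang -1.264 phi 4.385 r 55.6 mm  Ftan_ACW 11.33  Frad -2.58 t 17.75
ang -1.264 phi 4.385 r 55.6 mm  Ftan_ACW 11.53  Frad -2.55 t 17.80
```

The mean is 11.67 N, which gives about 12 N on the catch. Relaxing the hand into the wheel's friction band before letting go.

```bash

python3 -m pendant '[[0.1,[-0.2,0,0],[0,0,0]],[0.1,[-0.4,-0.1,0],[0,0,0]]]'>/dev/null; python3 f.py
python3 -m pendant '[[0.1,[-0.2,0,0],[0,0,0]],[0.1,[-0.2,0,0],[0,0,0]]]'>/dev/null; python3 f.py
```

```text
ang -1.264 phi 4.386 r 55.6 mm  Ftan_ACW 9.40  Frad -2.58 t 17.97
ang -1.264 phi 4.386 r 55.6 mm  Ftan_ACW 8.70  Frad -2.23 t 18.13
```

```bash

python3 -m pendant '[[0.1,[-0.2,-0.1,0],[0,0,0]],[0.1,[-0.4,-0.1,0],[0,0,0]],[0.1,[-0.4,-0.1,0],[0,0,0]]]'>/dev/null; python3 f.py
python3 -m pendant '[[0.1,[-0.2,-0.1,0],[0,0,0]],[0.1,[-0.4,-0.1,0],[0,0,0]],[0.1,[-0.4,-0.1,0],[0,0,0]]]'>/dev/null; python3 f.py
```

```text
ang -1.264 phi 4.386 r 55.6 mm  Ftan_ACW 8.34  Frad -2.24 t 18.38
ang -1.264 phi 4.386 r 55.6 mm  Ftan_ACW 7.92  Frad -3.29 t 18.63
```

```bash

python3 -m pendant '[[0.1,[-0.2,0,0],[0,0,0]],[0.1,[-0.5,-0.1,0],[0,0,0]],[0.1,[-0.7,-0.2,0],[0,0,0]],[0.1,[-0.7,-0.2,0],[0,0,0]],[0.1,[-0.7,-0.2,0],[0,0,0]]]'>/dev/null; python3 f.py;python3 -c "
from workcell import readout as r
o=r.get_obs();print(o['tcp_pos'],o['contact_force'])"
```

```text
ang -1.264 phi 4.386 r 55.6 mm  Ftan_ACW 5.08  Frad -3.43 t 19.05
[ 0.58878124 -0.22999749  0.11965362] [-3.80387015 -4.80612476  1.99108812]
```

```bash

python3 -m pendant '[[0.5,[0,0,0],[0,0,0]],[0.5,[0,0,0],[0,0,0]],[0.5,[0,0,0],[0,0,0]],[0.5,[0,0,0],[0,0,0]],[0.5,[0,0,0],[0,0,0]]]'; python3 - <<'E'
from h import *
cv2.imwrite('pics/w12.png',bg('wrist'))
t=bg('top');cv2.imwrite('pics/t12.png',cv2.resize(t[170:280,180:340],None,fx=5,fy=5,interpolation=cv2.INTER_CUBIC))
E
```

```text
time_s: 19.47
tcp_pos: [0.5899, -0.2283, 0.1193]
eef_rot: [-3.142, -0.0, 0.52]
contact_force: [0.1, -0.7, -0.5]
gripper_width: 0.5
```

View pics/w12.png

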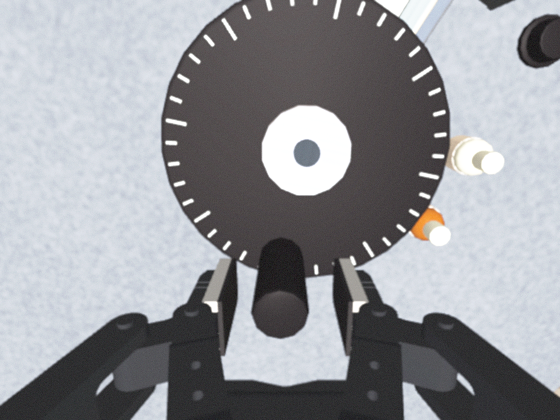

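View pics/t12.png

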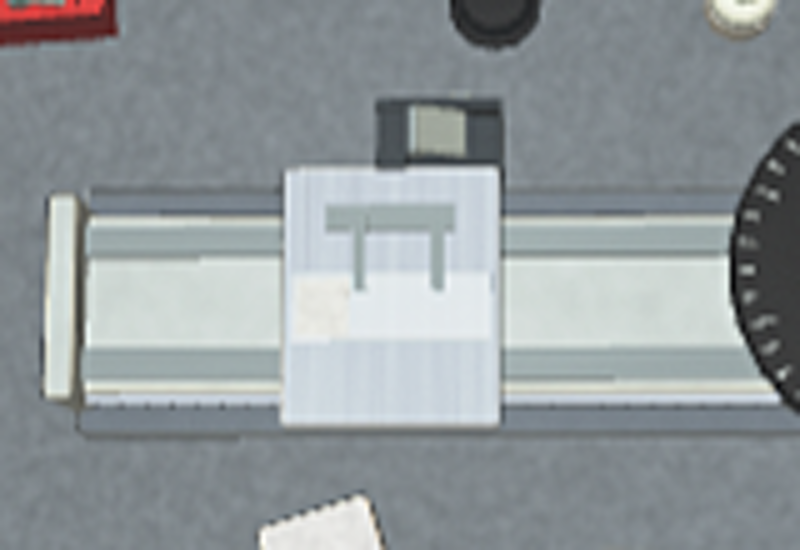

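The grip stands free midway between the pads, at (282,300) in the wrist view. In the top crop the lug spans 377–408, against the wedge's back at 408. Lifting straight off.

```bash

python3 -m pendant '[[0.5,[0,0,-8],[0,0,0]],[0.5,[0,0,-18],[0,0,0]],[0.5,[0,0,-30],[0,0,0]],[0.5,[0,0,-45],[0,0,0]],[0.5,[0,0,-60],[0,0,0]],[0.5,[0,0,-75],[0,0,0]],[0.5,[0,0,-90],[0,0,0]],[0.5,[0,0,-105],[0,0,0]],[0.5,[0,0,-120],[0,0,0]],[0.5,[0,0,-120],[0,0,0]],[0.5,[0,0,-120],[0,0,0]]]'; python3 - <<'E'
from h import *
cv2.imwrite('pics/w13.png',bg('wrist'))
t=bg('scene');cv2.imwrite('pics/s13.png',t)
t=bg('top');cv2.imwrite('pics/t13.png',t); cv2.imwrite('pics/t13z.png',cv2.resize(t[170:280,180:340],None,fx=5,fy=5,interpolation=cv2.INTER_CUBIC))
a=cv2.imread('pics/t12.png').astype(int);b=cv2.imread('pics/t13z.png').astype(int);print('stage diff',abs(a-b)[150:450,200:560].mean())
E
```

```text
time_s: 20.48
tcp_pos: [0.5906, -0.2288, 0.2411]
eef_rot: [3.139, -0.002, 0.52]
contact_force: [-0.3, -0.2, -0.9]
gripper_width: 0.498
stage diff 2.359030864197531
```

View pics/s13.png

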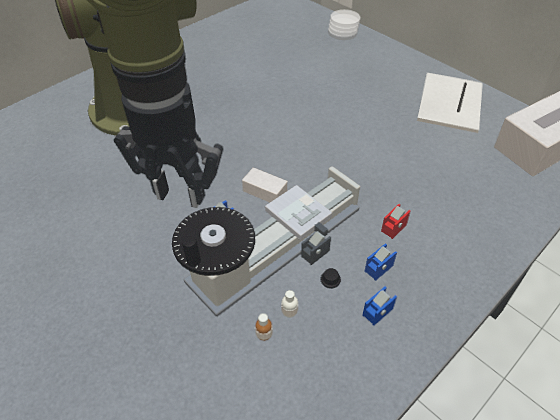

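View pics/t13z.png

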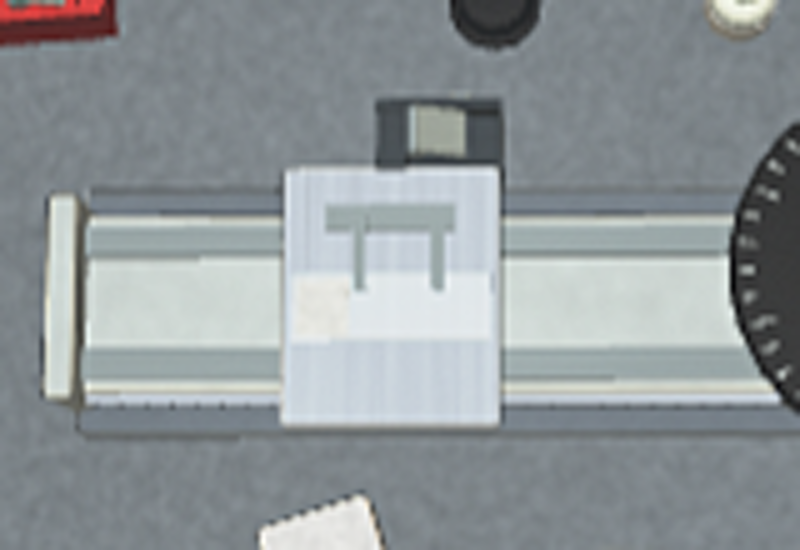

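View pics/w13.png

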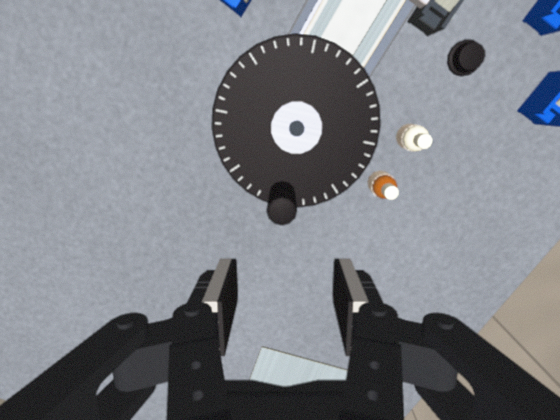

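The arm is clear of the wheel. The stage, wheel, bottles, cap and box are where they should be. In the scene view the bottles are at (290,302) and (263,326), the cap at (331,278) and the box at (265,185), unchanged from the start.

```bash
python3 -c "
from workcell import hand_in;print(hand_in())"
```

```text
the job is handed in; nothing more can be done
None
```

The stage is set with its lug bearing on the flat back of the catch at about 12 N, and the job is handed in at about 20.6 s of the 72 s.

- **Forward:** I wound the wheel clockwise to about 5.8 rad. The lug went over the catch, and the top view showed it about 6 mm clear past the whole block. I confirmed this from pictures only; I did not see a distinct click in the force readings.
- **Back:** I wound anticlockwise through the slack (about 6 N at the grip), then with the stage moving (about 7.25 N). Contact came at about 4.40 rad. I crept on to a mean of 11.7 N at the grip, which works out at about 12 N on the catch. The highest grip reading after contact was about 12 N, or about 13 N on the catch.
- **Release:** I eased the hand back to about 5 N first, then opened the fingers and lifted away.

**Last checks:**
- The wheel angle did not change while I eased off.
- The top view looked the same before and after lifting, with the lug against the wedge's back.
- The bottles, cap and box are where they started, and the tool force reads about zero.

**Disagreements:**
- **Fingertip position:** in the pictures the fingertips sat about 30–40 mm short of the reported TCP. My first close at the planned height only pressed on top of the grip, with about 6 N. I reopened, went 30 mm lower and gripped properly (opening 0.24).
- **Catch force:** the 12 N is inferred from the grip force and the stated ratio, not measured at the catch. Readings scattered by about ±0.5 N at the grip, so it is good to roughly ±1.5 N.

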